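Square up and clamp a calibration stack on the projector stage

ROBOT

A 6-joint arm with a two-finger parallel gripper is mounted at the origin on the work surface. World frame = base frame: x ahead of the robot, y to its left, z up, the work surface at z = 0. Lengths are in m, angles in degrees, forces in N, time in s.
With the tool pointing down it reaches from about 0.3 to 0.825 m from the base axis. Payload 5.4 kg.
Tool frame: the origin (TCP) lies at the very end of the fingers, on their centre line; the grasp point (between the pads) lies 19 mm behind it (manip.grip_point_offset is the z of the grasp point in the tool frame, in m); z points along the fingers, y is the direction in which the jaws open and shut (so a half turn about z gives the same grasp; the last joint's range is limited). The gripper opens to 92 mm and grips with 3 to 60 N. Pads are 20 mm wide; open, the fingers measure 128 mm over their backs; the gripper's body (75 mm by 189 mm) begins 69 mm behind the grasp point.
Start: joints at [51.503, 9.076, 91.501, -0, 79.423, -12.038], TCP at [0.256, 0.515, 0.215] pointing down, gripper open.
Joint ranges: [-166.64, 166.64], [-54.1, 131.32], [10.49, 154.53], [-73.88, 253.88], [9.74, 151.15], [-171.62, 171.62]. Speed limits (degrees/s): [147.25, 147.25, 180, 180, 180, 180].

INTERFACE

Orientations are given as [roll, pitch, yaw] about the fixed x, y, z axes, in that order (R = Rz(yaw) Ry(pitch) Rx(roll)).
In Python, from bench import manip, vision, finder gives the robot as it stands. The module is installed in compiled form; this text tells all that it offers.
- The arm moves only by the tool apply_moves, never from a script. Its argument "series" is one flat list of numbers, 7 for each row, row after row: the shift along the world's x, y, z in cm, then the turn, a rotation vector about the world's x, y, z in rad, then the gripper's target within -1 to 1 (shut at 1, half-way at 0, fully open at -1). In form: [dx, dy, dz, rx, ry, rz, fingers, dx, dy, dz, rx, ry, rz, fingers, ...]. A call has exactly 8 rows; each row is the pose to reach, as a shift and turn from the pose commanded when the call began; what a row does not reach only later rows make up. A row lasts 1/8 s, in which the tool goes at most 62.5 mm and 10.7 degrees, less where a joint would pass 70% of its speed; a pose out of reach is approached as far as the arm can. A call with a gripper value outside its range is refused whole. The fingers move at their own pace and stop on an object; "grip_force" is the grip in N (left out, the last holds). Time passes only in rows, so rows that repeat a pose let the fingers close, or fill a call up. It gives the time, the measured TCP pose, the force and the opening at its end, in the units of the state.
- manip.state(): the state, without advancing time (a new reading comes with each control period).
- vision.capture(name): name is "scene" or "top" or "wrist"; returns the picture (384x512x3 uint8, red, green, blue); there is no depth.
- vision.camera_model(name): a dict with "vfov" (degrees; the focal length in pixels is half the picture's height over the tangent of half this angle, whatever the lens; pixels are square), "cx", "cy" (the principal point, pixels), "dist_coeffs" ([k1, k2, p1, p2, k3] as OpenCV has them; the pictures are not rectified), "R" (3x3) and "t" (3): a world point X has camera coordinates R X + t. Camera axes: x right, y down, z forward; pixel columns grow to the right and rows downward; lengths in m; the calibration is good to about 2 mm. A picture is of the moment at which its call begins: read the wrist's pose just before it. camera_model takes no time and is no camera call; for the wrist camera it gives the pose at the moment of the call.
- manip.sign_off(): hands the job in, once; it reports no verdict.
Trained networks look in the newest picture that a camera, given by its name, has taken for a name from the list of things; names that differ only in an ending like _2 or _b are one class to them, and where a whole thing is asked for, a point or a joint stands for the part that bears it (a point fixed in the world has none). Each returns a list of dicts, best first, with "confidence" (0 to 1); they miss things now and then, are a little off and sometimes report something else, mostly with a low value. They report only what shows in the picture. A call takes as long as a camera call. They do not tell look-alikes from the thing itself.
- finder.spot_in(camera, label): "box" ([left, top, right, bottom] in pixels, round what is visible of it).
- finder.pinpoint(camera, label): "point" ([column, row] in pixels: a listed point, or the origin of a listed thing).
The state is a dict: "time": time; "joints": joint angles; "qd": joint speeds; "effort": joint torques, N m; "ee_pos": TCP position; "tool_rot": TCP orientation; "ft_force": force on the tool from outside, world axes, zero at the start; "torque": the same for the moment, N m; "width": finger opening in m.
Only numpy, scipy, OpenCV 4.12 (cv2) and the standard library are available. Lean on these libraries where they do the work, as an engineer would, in place of code of your own. Each camera call takes 0.05 s, during which the arm holds its last target. There are 200 camera calls.

TASK

On the measuring stage a carrier plate already lies squared into the corner formed by the end stop and the two side lugs; take the white opal plate from its sloping rest and lay it on the carrier, then the window frame from its rest on top of that, setting them down without dropping them and with each plate flat and flush against the end stop and the lugs, so that the three make one square pile. Then press the sprung hinged flap down over the end of the pile until its catch holds it shut by itself. Leave the bottle, the wooden case and the brush where they are.

Things in the scene. Friction and masses are not known exactly. Their poses are not given: they have to be found in the camera images.
- opal: opal plate: plain white slab, 120 x 60 mm, 12 mm thick; origin at the centre of its underside, x along its length, y across, z the normal of its upper face. Lies at first on a sloping rest, x pointing up the slope
- frame: window frame: bare aluminium plate with an open 60 x 32 mm window through its middle (long side bars 14 mm, end bars 30 mm wide), 120 x 60 mm, 12 mm thick; origin at the centre of its underside, x along its length, y across, z the normal of its upper face. Lies at first on the other sloping rest, x pointing up the slope
- carrier: carrier plate: solid bare aluminium slab, 120 x 60 mm, 12 mm thick; origin at the centre of its underside, x along its length, y across, z the normal of its upper face. Loose, already in place on the stage
- rest_a: sloping rest: fixed ramp 36 mm wide on a foot 130 x 80 x 8 mm; climbs 35 degrees along its +x, low end with a small lip on its -x side (which is turned away from the robot). A plate lies along it, overhanging 12 mm at each long side, the middle of its underside 62 mm above the origin (on the table). Which plate is on which rest: see the plates' poses
- rest_b: the second rest, the same as rest_a
- seat (a point): point on the dark steel stage's top (30 mm above the table) where the centre of the carrier's underside is when flush against the stops; x along the pile towards the end stop, y across it towards the side lugs, z up. The stage top reaches from x = -100 to 130 mm and y = -85 to 85 mm in this frame
- end_stop (a point): middle of the upper edge of the end stop's face, at x = 60 mm in the seat's frame: a steel block 50 mm wide, 34 mm high, 18 mm thick, which the plates' short ends are pushed against
- side_lugs (a point): point midway between the two side lugs, at their top, in the plane of their faces (y = 30 mm in the seat's frame): steel blocks 34 mm high and 18 mm wide, centred 48 mm before and after this point along x, which the plates' long edges are pushed against; a finger fits between them
- catch_post (a point): top of the flap's catch post, 20 mm (x) by 14 mm (y), 54 mm high, at x = 55, y = -58 mm in the seat's frame; a small sprung nub sticks out of it towards the pile
- flap_hinge (a point): middle of the flap's hinge pin, 95 mm from the seat in x and 40 mm above it; its axis is along the seat's y; hinge cheeks on either side (27 to 37 mm off the middle) are 46 mm high
- flap_press (a point): point on the middle of the flap's outer (when shut: upper) face, 70 mm from the hinge pin and 15 mm from the free edge: a good place to press. When shut it is at x = 25 mm, 43 mm above the seat
- flap (a joint): angle of the hold-down flap, rad: 0 shut (level, 1 mm above the pile), about 1.35 sprung open. A steel leaf 85 x 50 x 6 mm that reaches from the hinge towards the pile (seat -x) when shut. A weak spring opens it; the catch resists from 0.25 rad down, takes some 5 to 8 N at the press point, and holds the flap below 0.05 rad once it has snapped in
- bottle: bystander: white bottle, 60 mm across, 150 mm tall, origin at the centre of its underside
- case: bystander: wooden case 110 x 80 x 34 mm, origin at the centre of its underside
- brush: bystander: small brush lying on the table, under 200 mm long
There are look-alikes about, which are no part of the job. What is shaped like the frame but green or pink is not meant. Leave any orange or yellow look-alike of the opal alone.

How it is judged (in metres and radians):
On the way, in this order (a step that is already met when the one before it is completed fails the run):
1. the opal plate lies flat on the carrier (x of opal in the frame of seat between -0.012 and 0.012 m and y of opal in the frame of seat between -0.012 and 0.012 m and z of opal in the frame of seat between 0.01 and 0.014 m and angle between the x axis of opal and the x axis of seat, either way round below 0.15 rad and angle between opal's own z axis and vertical below 0.03 rad), for 0.2 s.
2. the window frame lies flat on the opal plate (all of step 1 and x of frame in the frame of seat between -0.012 and 0.012 m and y of frame in the frame of seat between -0.012 and 0.012 m and z of frame in the frame of seat between 0.022 and 0.026 m and angle between the x axis of frame and the x axis of seat, either way round below 0.15 rad and angle between frame's own z axis and vertical below 0.03 rad), for 0.2 s.
3. the flap is pressed shut (value of joint flap below 0.06 rad), for 0.2 s.
At the end, for the whole second after the job is handed in: From the stage up, carrier, opal plate and window frame lie at rest in one flat pile, each within 2 mm of its flush place against the end stop and the side lugs, within 2 mm of its height in the pile and within 0.03 rad of square and level; the flap stays shut by its catch (below 0.06 rad) (x of carrier in the frame of seat between -0.002 and 0.002 m and y of carrier in the frame of seat between -0.002 and 0.002 m and z of carrier in the frame of seat between -0.002 and 0.002 m and angle between the x axis of each of carrier, opal, frame and the x axis of seat, either way round below 0.03 rad and angle between each of carrier, opal, frame's own z axis and vertical below 0.03 rad and x of opal in the frame of seat between -0.002 and 0.002 m and y of opal in the frame of seat between -0.002 and 0.002 m and z of opal in the frame of seat between 0.01 and 0.014 m and x of frame in the frame of seat between -0.002 and 0.002 m and y of frame in the frame of seat between -0.002 and 0.002 m and z of frame in the frame of seat between 0.022 and 0.026 m and linear speed of each of carrier, opal, frame below 0.01 m/s and value of joint flap below 0.06 rad and velocity of joint flap below 0.05 rad/s); the robot touches nothing.
It fails at once if a plate is dropped onto the pile (faster than 0.5 m/s close to it) ((horizontal distance between opal and seat below 0.05 m and z of opal in the frame of seat below 0.06 m and linear speed of opal above 0.5 m/s) or (horizontal distance between frame and seat below 0.05 m and z of frame in the frame of seat below 0.06 m and linear speed of frame above 0.5 m/s)).
It fails at once if the bottle, the case or the brush is moved by more than 30 mm (distance of any of bottle, case, brush from where it was at the start of the episode above 0.03 m).
It also fails if it takes over 72 s, if anything falls off the work surface, if the arm or the gripper's body presses on something with over 40 N, if the wrist force passes 120 N, or if a joint passes its speed limit or range.

## Working session

There is one attempt and no reset: what is moved stays moved. The work goes in short steps, Python scripts to look and compute and a tool call to move; the robot and the scene stay as the last step left them, time stands still between calls to the robot, and variables do not carry over. Pictures are saved under pics/ and viewed, about 8 in all and at most 12, crops included, and the job is handed in when it is done.

Besides the shell and the picture viewer there is one more tool, called after "Request:" by a JSON object that holds its "fn" and its "kwargs". apply_moves: Moves the arm, as the interface text tells. Its arguments: {"type":"object","properties":{"series":{"type":"array","items":{"type":"number"}},"grip_force":{"type":"number"}},"required":["series"]}

```bash
mkdir -p pics
cat > h.py <<'E'
import numpy as np, cv2
from bench import manip, vision, finder
from scipy.spatial.transform import Rotation as Rn
def K(m):
    f=192/np.tan(np.radians(m["vfov"])/2); return np.array([[f,0,m["cx"]],[0,f,m["cy"]],[0,0,1.]])
def proj(m,X):
    X=np.atleast_2d(X).astype(float); r,_=cv2.Rodrigues(np.array(m["R"])); return cv2.projectPoints(X,r,np.array(m["t"],float),K(m),np.array(m["dist_coeffs"],float))[0][:,0]
def ray(m,p):
    u=cv2.undistortPoints(np.array([[p]],float),K(m),np.array(m["dist_coeffs"],float))[0,0]
    R=np.array(m["R"]);t=np.array(m["t"]); d=R.T@np.r_[u,1]; return -R.T@t,d
def atz(m,p,z):
    c,d=ray(m,p); return c+d*(z-c[2])/d[2]
def save(n,f,img): cv2.imwrite(f"pics/{f}.png",cv2.cvtColor(img,cv2.COLOR_RGB2BGR))
E
python3 - <<'E'
from h import *
print(manip.grip_point_offset, manip.state())
ims=[]
for c in("scene","top"):
    im=vision.capture(c); save(c,c+"0",im); m=vision.camera_model(c)
    print(c,{k:np.round(v,3).tolist() for k,v in m.items()})
    for l in "opal frame carrier rest_a seat end_stop side_lugs catch_post flap_hinge flap_press bottle case brush".split():
        print(l,[(np.round(d["point"]).tolist(),round(d["confidence"],2)) for d in finder.pinpoint(c,l)][:4])
E
```

```text
-0.0187 {'time': 0.0, 'joints': array([ 5.15031019e+01,  9.11298567e+00,  9.15718679e+01, -3.86630222e-04,
        7.94252234e+01, -1.20386960e+01]), 'qd': array([-0.04954195, -0.0023012 ,  0.02286057, -0.08303005,  0.0100045 ,
        0.08366884]), 'effort': array([-1.08690037e-03, -3.85571837e+01, -3.22111058e+01,  7.02755945e-02,
        3.79202224e-02, -1.34106999e-04]), 'ee_pos': array([0.25580956, 0.51424802, 0.21361833]), 'tool_rot': array([-1.79892265e+02, -2.25874072e-02,  1.53541848e+02]), 'ft_force': array([-0.12093033,  0.03224058,  0.62591954]), 'torque': array([ 0.03125038, -0.02434235,  0.00958279]), 'width': 0.0919005630459855}
scene {'vfov': 43.069, 'cx': 255.476, 'cy': 190.868, 'dist_coeffs': [-0.048, 0.0, 0.0, 0.0, 0.0], 'R': [[-0.44, 0.898, 0.007], [0.783, 0.388, -0.486], [-0.439, -0.208, -0.874]], 't': [0.191, -0.386, 1.868]}
opal [([276.0, 210.0], 0.77), ([288.0, 175.0], 0.75), ([244.0, 275.0], 0.74), ([173.0, 194.0], 0.19)]
frame [([346.0, 216.0], 0.86), ([386.0, 261.0], 0.82)]
carrier [([193.0, 183.0], 0.78)]
rest_a [([343.0, 225.0], 0.87), ([273.0, 218.0], 0.
[... 593 characters left out ...]
, 1.389]}
opal [([238.0, 198.0], 0.88), ([233.0, 145.0], 0.77), ([242.0, 244.0], 0.73)]
frame [([186.0, 271.0], 0.77), ([177.0, 217.0], 0.66), ([140.0, 205.0], 0.59), ([183.0, 219.0], 0.23)]
carrier [([317.0, 193.0], 0.59)]
rest_a [([236.0, 201.0], 0.71), ([182.0, 216.0], 0.7), ([196.0, 149.0], 0.66)]
seat [([316.0, 198.0], 0.88), ([342.0, 182.0], 0.27)]
end_stop [([325.0, 177.0], 0.75), ([316.0, 192.0], 0.57), ([193.0, 150.0], 0.54), ([341.0, 180.0], 0.31)]
side_lugs [([183.0, 219.0], 0.34)]
catch_post [([342.0, 184.0], 0.71)]
flap_hinge [([327.0, 163.0], 0.86)]
flap_press [([329.0, 171.0], 0.49), ([344.0, 182.0], 0.25)]
bottle [([380.0, 163.0], 0.64)]
case [([196.0, 148.0], 0.84)]
brush []
```

Run:
```python
import cv2,numpy as np
t=cv2.imread("pics/top0.png")[110:310,110:410]; cv2.imwrite("pics/v1.png",cv2.resize(t,None,fx=2.66,fy=2.66,interpolation=2))
t=cv2.imread("pics/scene0.png")[85:310,95:415]; cv2.imwrite("pics/v2.png",cv2.resize(t,None,fx=2.5,fy=2.5,interpolation=2))
```

```text
(no output)
```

View pics/v1.png

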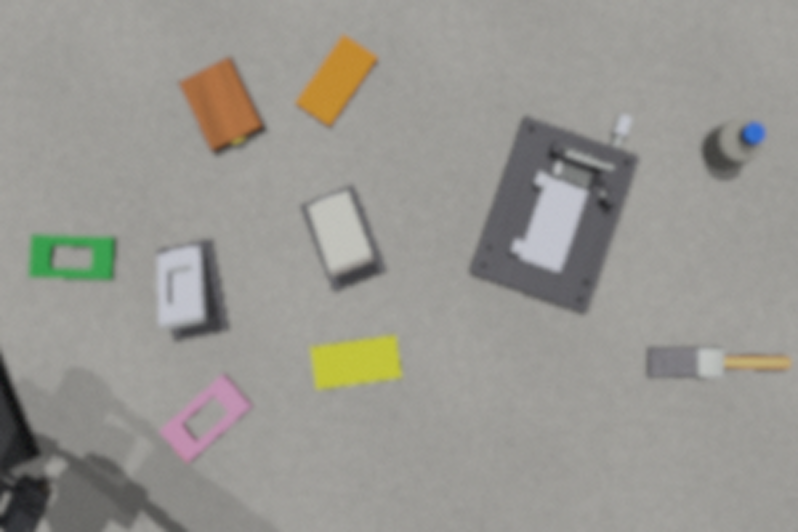

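View pics/v2.png

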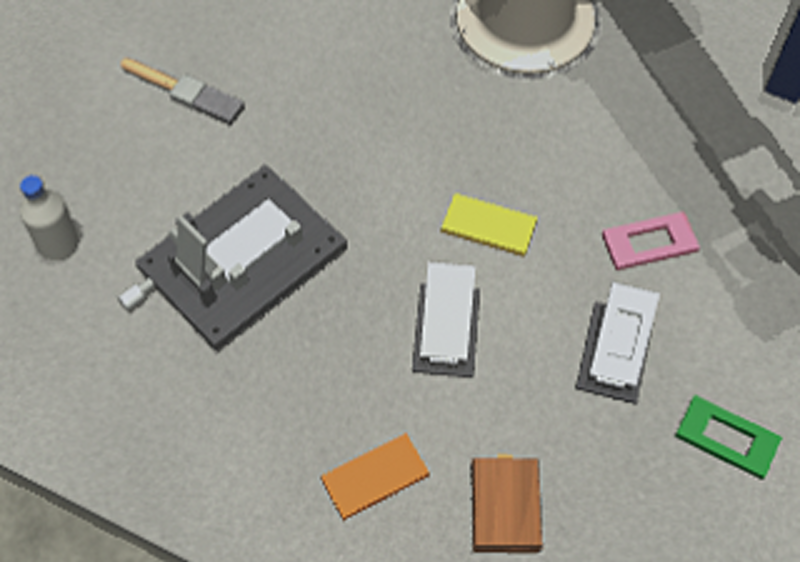

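The top view shows the opal at about (238,197), the frame at (179,217) and the stage at (316,195) with its end stop up and to the right. The bottle, case and brush stand clear of these.

```bash
cat >> h.py <<'E'
def tri(obs):
    A=np.zeros((3,3));b=np.zeros(3)
    for m,p in obs:
        c,d=ray(m,p);d=d/np.linalg.norm(d);P=np.eye(3)-np.outer(d,d);A+=P;b+=P@c
    X=np.linalg.solve(A,b); return X,[np.linalg.norm(proj(m,X)[0]-p) for m,p in obs]
E
python3 - <<'E'
from h import *
S=vision.camera_model("scene");T=vision.camera_model("top")
for n,s,t in [("opal",(276,210),(238,198)),("frame",(346,216),(179,217)),("seat",(196,182),(316,198)),("endstop",(180,190),(325,177)),("hinge",(172,195),(327,163)),("post",(168,174),(342,184)),("press",(172,181),(329,171))]:
    X,e=tri([(S,s),(T,t)]); print(n,X.round(4),np.round(e,1))
print("opal@62",atz(T,(238,198),.062),"frame",atz(T,(179,217),.062),"seat",atz(T,(316,198),.03),"hinge",atz(T,(327,163),.07), "brush",atz(T,(110+715/2.66,110+362/2.66),.0))
m=vision.camera_model("wrist"); s=manip.state(); Rt=Rn.from_euler("xyz",s["tool_rot"],degrees=True).as_matrix()
R=np.array(m["R"]);c=-R.T@np.array(m["t"])
print("cam in tool",Rt.T@(c-s["ee_pos"]),"axes",(Rt.T@R.T).round(3).tolist(),m["vfov"],m["dist_coeffs"])
print("tool axes",Rt.round(2).tolist())
# segmentation yaw
im=cv2.imread("pics/top0.png"); hsv=cv2.cvtColor(im,cv2.COLOR_BGR2HSV)
mask=((hsv[...,2]>165)&(hsv[...,1]<60)).astype(np.uint8)
for c in cv2.findContours(mask,0,2)[0]:
    if cv2.contourArea(c)>150:
        r=cv2.minAreaRect(c); b=cv2.boxPoints(r); print(r,[atz(T,q,.08)[:2].round(3).tolist() for q in b])
E
```

```text
opal [0.5387 0.1202 0.0429] [1.1 1. ]
frame [0.4725 0.3307 0.0674] [1.5 1.3]
seat [ 0.5393 -0.1728 -0.0012] [0.9 0.8]
endstop [ 0.6098 -0.1965  0.0385] [1.  0.9]
hinge [ 0.654 -0.197  0.077] [1.7 1.6]
post [ 0.5819 -0.2553  0.0559] [0.7 0.6]
press [ 0.623  -0.2027  0.112 ] [0.2 0.2]
opal@62 [0.53866334 0.11578276 0.062     ] frame [0.47447804 0.3274314  0.062     ] seat [ 0.53592665 -0.1657343   0.03      ] hinge [ 0.65745723 -0.20334295  0.07      ] brush [ 0.35461027 -0.40020293  0.        ]
cam in tool [ 0.07231212 -0.00058472 -0.17020491] axes [[0.001, -0.967, -0.254], [1.0, 0.001, -0.001], [0.001, -0.254, 0.967]] 66.8239376725941 [-0.07653107  0.          0.          0.          0.        ]
tool axes [[-0.9, 0.45, -0.0], [0.45, 0.9, -0.0], [-0.0, -0.0, -1.0]]
((496.0, 377.5), (11.0, 20.0), 90.0) [[-0.116, -0.777], [-0.125, -0.86], [-0.168, -0.862], [-0.158, -0.778]]
((450.76593017578125, 360.2564697265625), (19.37933921813965, 31.93303680419922), 22.166345596313477) [[-0.096, -0.579], [0.009, -0.624], [-0.023, -0.694], [-0.129, -0.649]]
((116.1576919555664, 373.1502990722656), (
[... 1136 characters left out ...]
1688232422), 71.56504821777344) [[0.579, 0.158], [0.596, 0.104], [0.508, 0.076], [0.491, 0.13]]
((316.2223815917969, 193.16006469726562), (19.570459365844727, 32.6676139831543), 19.79887580871582) [[0.508, -0.107], [0.616, -0.149], [0.591, -0.214], [0.484, -0.171]]
((51.5, 119.5), (19.0, 29.0), 90.0) [[0.885, 0.878], [0.878, 0.757], [0.805, 0.753], [0.811, 0.873]]
((491.62567138671875, 119.38813018798828), (40.99589157104492, 38.630741119384766), 86.98721313476562) [[0.889, -0.76], [0.902, -0.924], [0.742, -0.915], [0.733, -0.753]]
((16.771377563476562, 21.752788543701172), (18.718120574951172, 42.74072265625), 52.4314079284668) [[1.254, 1.113], [1.354, 0.967], [1.278, 0.905], [1.18, 1.047]]
```

Request:
{"fn": "apply_moves", "kwargs": {"series": [24.4,-29.4,5.6,0,0,0.63,-1,24.4,-29.4,5.6,0,0,0.63,-1,24.4,-29.4,5.6,0,0,0.63,-1,24.4,-29.4,5.6,0,0,0.63,-1,24.4,-29.4,5.6,0,0,0.63,-1,24.4,-29.4,5.6,0,0,0.63,-1,24.4,-29.4,5.6,0,0,0.63,-1,24.4,-29.4,5.6,0,0,0.63,-1]}}

```text
time: 2.4
ee_pos: [0.5013, 0.2193, 0.2708]
tool_rot: [-180.0, 0.0, -170.6]
ft_force: [-0.9, -0.4, 0.0]
width: 0.0918
```

Run:
```python
from h import *
import json
m=vision.camera_model("wrist"); im=vision.capture("wrist"); m2=vision.camera_model("wrist")
print(np.abs(np.array(m["t"])-m2["t"]).max())
json.dump({k:np.array(v).tolist() for k,v in m.items()},open("w1.json","w")); save("",'w1',im)
for l in("opal","frame","rest_a"): print(l,[(np.round(d["point"],1).tolist(),atz(m,d["point"],.062).round(4).tolist(),round(d["confidence"],2)) for d in finder.pinpoint("wrist",l)][:4])
cv2.imwrite("pics/v3.png",cv2.resize(cv2.imread("pics/w1.png"),None,fx=1.56,fy=1.56,interpolation=2))
```

```text
0.0007473403184868888
opal [([177.5, 186.7], [0.5359, 0.1171, 0.062], 0.86), ([190.4, 55.8], [0.3695, 0.1153, 0.062], 0.74), ([177.3, 301.7], [0.7153, 0.1328, 0.062], 0.67)]
frame [([427.9, 204.5], [0.5039, 0.4627, 0.062], 0.94), ([343.0, 160.3], [0.4644, 0.3285, 0.062], 0.72), ([345.3, 29.3], [0.3079, 0.2956, 0.062], 0.65)]
rest_a [([188.9, 176.9], [0.52, 0.131, 0.062], 0.77)]
```

View pics/v3.png

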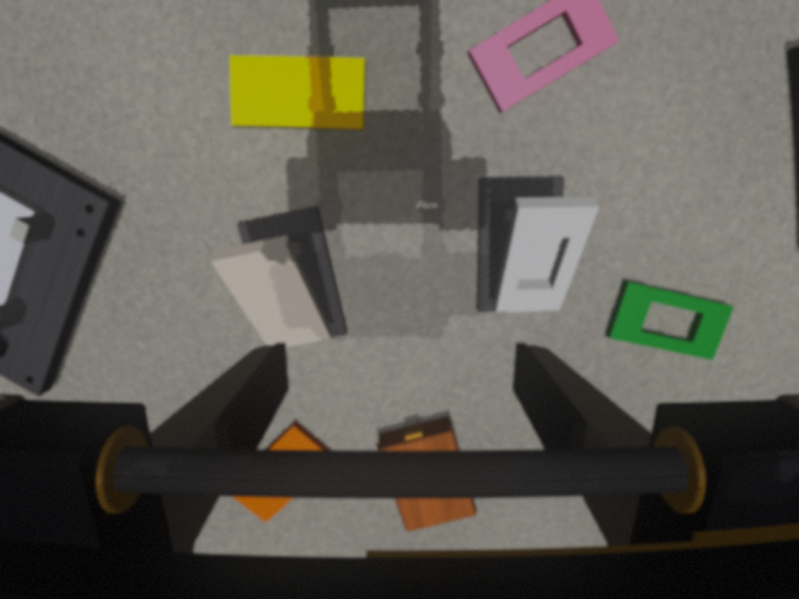

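The wrist view, in its enlarged pixels, shows the opal with corners at about (213,262), (290,242), (330,336) and (270,347). The frame has corners at (517,200), (597,200), (558,310) and (497,312).

```bash
cat >> h.py <<'E'
from scipy.optimize import least_squares
def pose(p):  # x,y,yaw(deg),z, slope: plate frame (R,t); x points up slope
    R=Rn.from_euler("ZY",[p[2],-p[4]],degrees=True).as_matrix(); return R,np.array([p[0],p[1],p[3]])
C4=np.array([[.06,.03,.012],[.06,-.03,.012],[-.06,-.03,.012],[-.06,.03,.012]])
def corners(m,p):
    R,t=pose(p); return proj(m,C4@R.T+t)
def fit(m,img,p0,free,rng=6,edges=(0,1,2,3),it=8):
    p=np.array(p0,float); g=cv2.GaussianBlur(cv2.cvtColor(img,cv2.COLOR_RGB2GRAY).astype(np.float32),(0,0),1.0)
    def model(p):
        R,t=pose(p); A=[]
        for e in edges:
            a,b=C4[e],C4[(e+1)%4]; s=np.linspace(.08,.92,25)[:,None]; A.append(a+(b-a)*s)
        return proj(m,np.vstack(A)@R.T+t).reshape(len(edges),25,2)
    for k in range(it):
        P=model(p); r=rng if k<3 else 3
        d=P[:,-1]-P[:,0]; n=np.stack([-d[:,1],d[:,0]],1)/np.linalg.norm(d,axis=1)[:,None]
        o=np.arange(-r,r+.01,.25); Q=P[:,:,None,:]+o[None,None,:,None]*n[:,None,None,:]
        v=cv2.remap(g,Q[...,0].reshape(-1,len(o)).astype(np.float32),Q[...,1].reshape(-1,len(o)).astype(np.float32),1).reshape(len(edges),25,-1)
        gr=np.abs(np.gradient(v,axis=2)); w=gr.max(2); off=o[gr.argmax(2)]
        tgt=(off+np.einsum('ekj,ej->ek',P,n)); ww=np.clip(w/np.median(w),.1,1)
        def f(q):
            pp=p.copy(); pp[free]=q; return (ww*(np.einsum('ekj,ej->ek',model(pp),n)-tgt)).ravel()
        s=least_squares(f,p[free],loss="soft_l1",f_scale=.5,x_scale=[ [.01,.01,3,.01,3][i] for i in free]); p[free]=s.x
    return p,np.median(np.abs(s.fun))
def pnp0(m,pix,free,p0):
    p=np.array(p0,float)
    def f(q): pp=p.copy(); pp[free]=q; return (corners(m,pp)-pix).ravel()
    s=least_squares(f,p[free],x_scale=[ [.01,.01,3,.01,3][i] for i in free]); p[free]=s.x; return p,np.abs(s.fun).max()
E
python3 - <<'E'
from h import *
import json
m=json.load(open("w1.json")); im=cv2.cvtColor(cv2.imread("pics/w1.png"),cv2.COLOR_BGR2RGB)
vis=cv2.cvtColor(im,cv2.COLOR_RGB2BGR).copy()
for n,pix,y in [("opal",[(290,242),(213,262),(270,347),(330,336)],197),("frame",[(597,200),(517,200),(497,312),(558,310)],184)]:
    pix=np.array(pix)/1.5625
    z0=.062
    for fr in([0,1,2],[0,1,2,3,4]):
        p,e=pnp0(m,pix,fr,[.53 if n=="opal" else .47,.12 if n=="opal" else .33,y,z0,35]); q,r=fit(m,im,p,fr); print(n,p.round(4),e.round(2),"->",q.round(4),r.round(2))
        if len(fr)==3: cv2.polylines(vis,[np.round(corners(m,q)*16).astype(int)],True,(0,0,255),1,0,4)
v=vis[100:260,120:410]; cv2.imwrite("pics/v4.png",cv2.resize(v,None,fx=2.7,fy=2.7,interpolation=0))
E
```

```text
opal [5.371000e-01 1.182000e-01 2.028838e+02 6.200000e-02 3.500000e+01] 51.53 -> [5.375000e-01 1.178000e-01 2.005481e+02 6.200000e-02 3.500000e+01] 0.36
opal [ 6.978000e-01 -1.060000e-02  2.288928e+02 -4.801000e-01 -1.036050e+01] 35.04 -> [ 6.518000e-01  5.330000e-02  2.016829e+02 -3.436000e-01  1.786060e+01] 0.48
frame [4.65800e-01 3.30900e-01 1.86995e+02 6.20000e-02 3.50000e+01] 54.5 -> [4.67900e-01 3.31700e-01 1.90771e+02 6.20000e-02 3.50000e+01] 0.2
frame [  0.5116   0.4767 166.1048  -0.3709  -8.99  ] 35.49 -> [ 4.708000e-01  3.810000e-01  1.756975e+02 -1.255000e-01 -3.451780e+01] 0.63
```

View pics/v4.png

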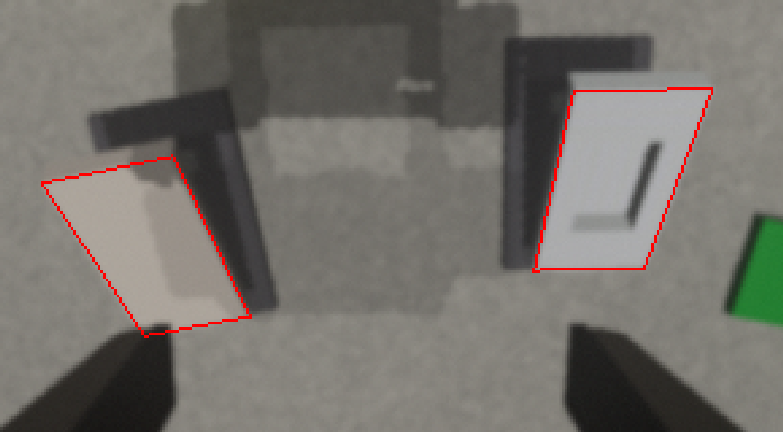

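Run:
```python
from h import *
import json
m=json.load(open("w1.json")); im=cv2.cvtColor(cv2.imread("pics/w1.png"),cv2.COLOR_BGR2RGB)
for n,q in [("opal",[.5375,.1178,200.5,.062,35]),("frame",[.4679,.3317,190.8,.062,35])]:
    for fr in([0,1,2],[0,1,2,3],[0,1,2,3,4]):
        a,r=fit(m,im,q,fr,rng=4); print(n,fr,a.round(4),r.round(2))
    for ed in [(0,1,3),(1,2,3)]:
        a,r=fit(m,im,q,[0,1,2],rng=4,edges=ed); print(n,ed,a.round(4),r.round(2))
v=cv2.imread("pics/w1.png")[130:235,120:225]; cv2.imwrite("pics/v5.png",cv2.convertScaleAbs(cv2.resize(v,None,fx=5.5,fy=5.5,interpolation=2),alpha=1.5,beta=-40))
```

```text
opal [0, 1, 2] [5.375000e-01 1.177000e-01 2.003615e+02 6.200000e-02 3.500000e+01] 0.25
opal [0, 1, 2, 3] [5.371000e-01 1.178000e-01 2.005256e+02 6.290000e-02 3.500000e+01] 0.24
opal [0, 1, 2, 3, 4] [5.357000e-01 1.188000e-01 1.996068e+02 6.730000e-02 3.615090e+01] 0.26
opal (0, 1, 3) [5.374000e-01 1.176000e-01 2.005699e+02 6.200000e-02 3.500000e+01] 0.29
opal (1, 2, 3) [5.373000e-01 1.175000e-01 2.004851e+02 6.200000e-02 3.500000e+01] 0.27
frame [0, 1, 2] [4.679000e-01 3.316000e-01 1.906833e+02 6.200000e-02 3.500000e+01] 0.19
frame [0, 1, 2, 3] [4.676000e-01 3.309000e-01 1.906292e+02 6.430000e-02 3.500000e+01] 0.19
frame [0, 1, 2, 3, 4] [4.674000e-01 3.305000e-01 1.909114e+02 6.540000e-02 3.537790e+01] 0.17
frame (0, 1, 3) [4.677000e-01 3.316000e-01 1.905029e+02 6.200000e-02 3.500000e+01] 0.18
frame (1, 2, 3) [4.682000e-01 3.316000e-01 1.909633e+02 6.200000e-02 3.500000e+01] 0.21
```

View pics/v5.png

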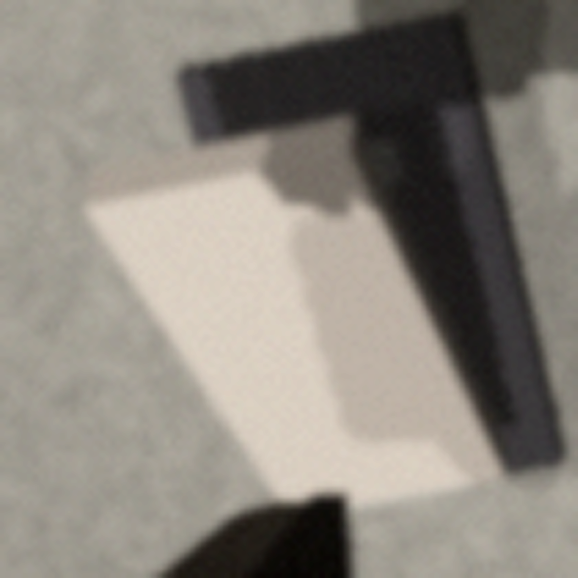

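```bash
cat >> h.py <<'E'
def tool_for(Rp,sgn=1): # tool x = plate x, z=-plate z
    return np.c_[sgn*Rp[:,0],-sgn*Rp[:,1],-Rp[:,2]]
def delta(pos0,rot0,pos1,R1):
    R0=Rn.from_euler("xyz",rot0,degrees=True); rv=(Rn.from_matrix(R1)*R0.inv()).as_rotvec()
    print("d cm",(100*(np.array(pos1)-pos0)).round(2),"rv",rv.round(4),"tgt",np.round(pos1,4))
E
python3 - <<'E'
from h import *
s=manip.state()
print(s["ee_pos"],s["tool_rot"])
R,t=pose([.5372,.1178,200.5,.0625,35]); print("n",R[:,2],"x",R[:,0])
Rt=tool_for(R)
for h in(.08,.001): delta([.5013,.2193,.2708],[-180,0,-170.6],t+R@[.005,0,h],Rt)
E
```

```text
[0.49930995 0.22178735 0.27031763] [ 1.79982005e+02 -3.81182159e-02 -1.70274830e+02]
n [0.5372531  0.2008707  0.81915204] x [-0.76727694 -0.28687309  0.57357644]
d cm [  7.5   -8.69 -13.99] rv [-0.1578  0.5911  0.1877] tgt [0.5763 0.1324 0.1309]
d cm [  3.26 -10.27 -20.46] rv [-0.1578  0.5911  0.1877] tgt [0.5339 0.1166 0.0662]
```

Request:
{"fn": "apply_moves", "kwargs": {"series": [7.63,-8.86,-14.0,-0.158,0.591,0.185,-1,7.63,-8.86,-14.0,-0.158,0.591,0.185,-1,7.63,-8.86,-14.0,-0.158,0.591,0.185,-1,7.63,-8.86,-14.0,-0.158,0.591,0.185,-1,7.63,-8.86,-14.0,-0.158,0.591,0.185,-1,7.63,-8.86,-14.0,-0.158,0.591,0.185,-1,7.63,-8.86,-14.0,-0.158,0.591,0.185,-1,7.63,-8.86,-14.0,-0.158,0.591,0.185,-1]}}

```text
time: 3.6
ee_pos: [0.5768, 0.1324, 0.1326]
tool_rot: [180.0, -34.8, -159.4]
ft_force: [-0.7, -0.2, 0.6]
width: 0.0922
```

Run:
```python
from h import *
m=vision.camera_model("wrist"); im=vision.capture("wrist"); save("","w2",im)
s=manip.state(); print(s["ee_pos"],s["tool_rot"],s["joints"])
a=[.5372,.1178,200.5,.0625,35]; c0=corners(m,a); print(c0.round(1))
for fr in([0,1,2],[0,1,2,3,4]):
  q,r=fit(m,im,a,fr,rng=8); print(q.round(4),r)
  vis=cv2.cvtColor(im,cv2.COLOR_RGB2BGR)
cv2.polylines(vis,[np.round(corners(m,fit(m,im,a,[0,1,2],rng=8)[0])*16).astype(int)],True,(0,0,255),1,0,4)
cv2.imwrite("pics/v6.png",cv2.resize(vis,None,fx=1.3,fy=1.3))
```

```text
[0.57666292 0.1323494  0.13214382] [ 179.94537976  -34.85251932 -159.40291844] [   5.81571707   45.18001712   59.00001441   -8.84473453  109.5680169
 -105.19950433]
[[219.8 140.2]
 [293.6 140.3]
 [289.  272.4]
 [224.  272.3]]
[5.380000e-01 1.171000e-01 2.004364e+02 6.250000e-02 3.500000e+01] 0.30149526919737557
[5.379000e-01 1.170000e-01 2.005155e+02 6.210000e-02 3.350150e+01] 0.18554338055911046
```

View pics/v6.png

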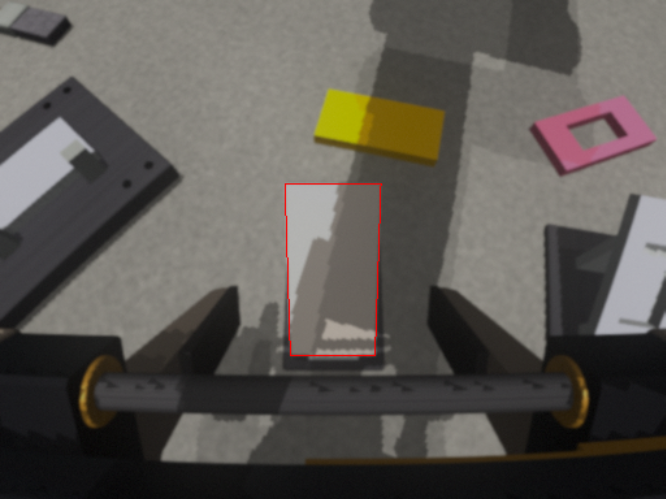

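Request:
{"fn": "apply_moves", "kwargs": {"series": [-1.06,-0.42,-1.64,0,0,0,-1,-2.12,-0.83,-3.28,0,0,0,-1,-3.18,-1.25,-4.9,0,0,0,-1,-3.8,-1.5,-5.9,0,0,0,-1,-4.24,-1.66,-6.55,0,0,0,-1,-4.24,-1.66,-6.55,0,0,0,-1,-4.24,-1.66,-6.55,0,0,0,1,-4.24,-1.66,-6.55,0,0,0,1], "grip_force": 30}}

```text
time: 4.65
ee_pos: [0.5347, 0.1157, 0.0656]
tool_rot: [179.9, -34.9, -159.4]
ft_force: [-0.5, 1.1, 0.5]
width: 0.0741
```

Request:
{"fn": "apply_moves", "kwargs": {"series": [0,0,0,0,0,0,1,0,0,0,0,0,0,1,0,0,0,0,0,0,1,0,0,0,0,0,0,1,0.54,0.2,0.82,0,0,0,1,2.2,0.8,3.3,0,0,0,1,3.8,1.4,5.8,0,0,0,1,5.4,2.0,8.2,0,0,0,1]}}

```text
time: 5.65
ee_pos: [0.5887, 0.1358, 0.148]
tool_rot: [179.9, -35.0, -159.4]
ft_force: [0.5, -0.3, -1.8]
width: 0.0599
```

Run:
```python
from h import *
R,t=pose([.5372,.1178,200.5,.0625,35]); R0=Rn.from_matrix(tool_for(R)).as_euler("xyz",degrees=True)
delta([.5879,.1358,.1475],R0,[.657,-.206,.24],Rn.from_euler("xyz",[180,0,159],degrees=True).as_matrix())
```

```text
d cm [  6.91 -34.18   9.25] rv [-0.0027 -0.6241 -0.7013] tgt [ 0.657 -0.206  0.24 ]
```

Request:
{"fn": "apply_moves", "kwargs": {"series": [0,0,6,0,-0.15,-0.15,1,1,-4,9.25,-0.0,-0.3,-0.35,1,3,-10,9.25,0,-0.45,-0.5,1,4.5,-16,9.25,-0.0027,-0.6241,-0.7013,1,6,-22,9.25,-0.0027,-0.6241,-0.7013,1,6.91,-28,9.25,-0.0027,-0.6241,-0.7013,1,6.91,-34.2,9.25,-0.0027,-0.6241,-0.7013,1,6.91,-34.2,9.25,-0.0027,-0.6241,-0.7013,1]}}

```text
time: 6.65
ee_pos: [0.6561, -0.2113, 0.2391]
tool_rot: [-180.0, -0.1, 158.7]
ft_force: [0.2, 0.7, -1.6]
width: 0.0596
```

Request:
{"fn": "apply_moves", "kwargs": {"series": [0,0,0,0,0,0,1,0,0,0,0,0,0,1,0,0,0,0,0,0,1,0,0,0,0,0,0,1,0,0,0,0,0,0,1,0,0,0,0,0,0,1,0,0,0,0,0,0,1,0,0,0,0,0,0,1]}}

```text
time: 7.65
ee_pos: [0.6572, -0.2065, 0.2396]
tool_rot: [180.0, 0.0, 159.1]
ft_force: [-0.6, -0.6, -1.4]
width: 0.0597
```

Run:
```python
from h import *
import json
M=[vision.camera_model("wrist")]; im=vision.capture("wrist"); M.append(vision.camera_model("wrist"))
print([np.round(x["t"],4).tolist() for x in M]); m=M[0]
json.dump({k:np.array(v).tolist() for k,v in m.items()},open("w3.json","w")); save("","w3",im)
s=manip.state(); print(s["ee_pos"],s["tool_rot"])
for l,z in(("seat",.03),("carrier",.03),("end_stop",.064),("side_lugs",.064),("catch_post",.084),("flap_press",.11)): print(l,[(np.round(d["point"],1).tolist(),atz(m,d["point"],z).round(4).tolist(),round(d["confidence"],2)) for d in finder.pinpoint("wrist",l)][:3])
cv2.imwrite("pics/v7.png",cv2.resize(cv2.imread("pics/w3.png"),None,fx=1.56,fy=1.56,interpolation=2))
```

```text
[[-0.0405, -0.6993, 0.2399], [-0.0405, -0.6993, 0.2399]]
[ 0.65718373 -0.20651217  0.23958284] [1.79963770e+02 8.72968025e-04 1.59083592e+02]
seat []
carrier [([254.7, 79.8], [0.5457, -0.1671, 0.03], 0.75)]
end_stop [([255.5, 135.8], [0.6084, -0.1899, 0.064], 0.66)]
side_lugs [([282.4, 79.5], [0.5604, -0.1391, 0.064], 0.83)]
catch_post [([197.8, 130.5], [0.579, -0.2467, 0.084], 0.93)]
flap_press []
```

View pics/v7.png

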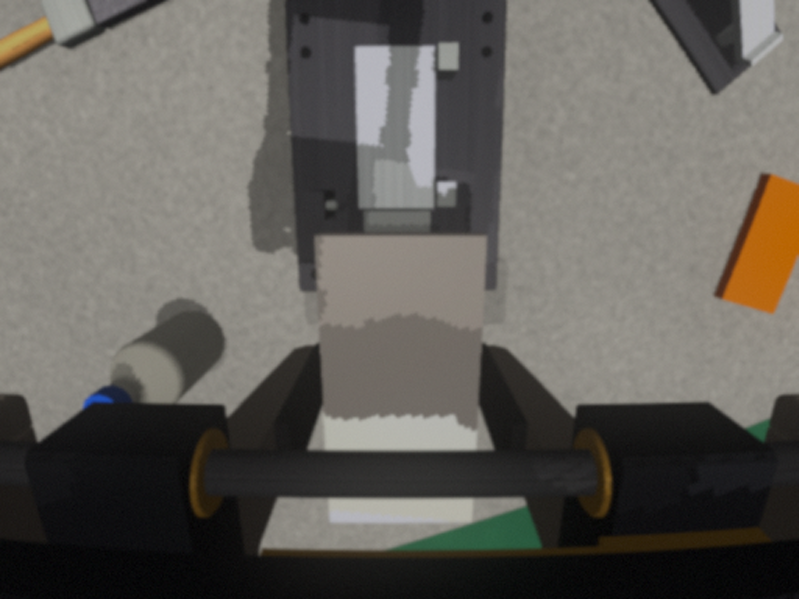

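Run:
```python
from h import *
import json
m=json.load(open("w3.json")); im=cv2.cvtColor(cv2.imread("pics/w3.png"),cv2.COLOR_BGR2RGB)
# C4 order for heading 159 (x to robot=up in image): plate +y = left in image
pix=np.array([(355,45),(435,45),(436,209),(359,209)])/1.5625
p,e=pnp0(m,pix,[0,1,2],[.545,-.165,159,.03,0]); print(p.round(4),e)
for fr in([0,1,2],[0,1,2,3]):
  q,r=fit(m,im,p,fr,rng=4); print("carrier",q.round(4),r)
for a in([.652,-.204,159,.2395,0],):
  print(corners(m,a).round(0)*1.5625)
  for fr in([0,1,2],[0,1,2,3],[0,1,2,3,4]):
    q,r=fit(m,im,a,fr,rng=5,edges=(0,1,3)); print("opal",q.round(4),r)
```

```text
[ 5.496000e-01 -1.699000e-01  1.597359e+02  3.000000e-02  0.000000e+00] 0.9010962270620837
carrier [ 5.487000e-01 -1.701000e-01  1.594308e+02  3.000000e-02  0.000000e+00] 0.16297358249107846
carrier [ 5.488000e-01 -1.702000e-01  1.596034e+02  3.120000e-02  0.000000e+00] 0.15370344036235567
[[317.1875 203.125 ]
 [492.1875 204.6875]
 [475.     501.5625]
 [331.25   501.5625]]
opal [  0.6527  -0.2055 159.0998   0.2395   0.    ] 0.17657502692111393
opal [  0.6527  -0.2055 159.1484   0.2401   0.    ] 0.18525593625087602
opal [  0.6528  -0.2056 159.1084   0.2402  -0.518 ] 0.14188601803471101
```

Run:
```python
from h import *
import json
m=json.load(open("w3.json")); im=cv2.cvtColor(cv2.imread("pics/w3.png"),cv2.COLOR_BGR2RGB)
a=[.6617,-.2078,159,.2395,0]
for fr in([0,1,2],[0,1,2,3],[0,1,2,3,4]):
    q,r=fit(m,im,a,fr,rng=5,edges=(0,1,3)); print("opal",q.round(4),r)
s=manip.state();tx=np.array([np.cos(np.radians(159.1)),np.sin(np.radians(159.1))])
q,r=fit(m,im,a,[0,1,2,3],rng=5,edges=(0,1,3))
d=q[:2]-[.6572,-.2065]; print("opal rel tool x,y(world-left):",d@tx,d@[tx[1],-tx[0]])
sx=-np.array([np.cos(np.radians(159.43)),np.sin(np.radians(159.43))]); sy=np.array([-sx[1],sx[0]])
c=np.array([.5487,-.1701]); print("opal in seat", (q[:2]-c)@sx,(q[:2]-c)@sy)
print("brush, bottle"); 
print("fd -> seat(-6,-1.5)", )
g=c+sx*-.006+sy*-.0015; print((g-q[:2])*100, "sx",sx,"sy",sy)
```

```text
opal [  0.6616  -0.2089 159.1457   0.2395   0.    ] 0.1664255283013377
opal [  0.6616  -0.2089 159.0716   0.2399   0.    ] 0.155713591935978
opal [  0.6618  -0.209  159.0855   0.2403  -0.7021] 0.15052406599848814
opal rel tool x,y(world-left): -0.004967069658824939 -0.0007226964036356605
opal in seat 0.11933445274967973 0.0032910749374796535
brush, bottle
fd -> seat(-6,-1.5)
[-11.90269344   3.95508321] sx [ 0.93624363 -0.35135148] sy [0.35135148 0.93624363]
```

Request:
{"fn": "apply_moves", "kwargs": {"series": [-5,1.6,0,0,0,0.006,1,-10,3.2,0,0,0,0.006,1,-12.14,3.88,-2,0,0,0.006,1,-12.14,3.88,-7,0,0,0.006,1,-12.14,3.88,-12,0,0,0.006,1,-12.14,3.88,-15.5,0,0,0.006,1,-12.14,3.88,-17.8,0,0,0.006,1,-12.14,3.88,-18.8,0,0,0.006,1]}}

```text
time: 9.0
ee_pos: [0.535, -0.1672, 0.0503]
tool_rot: [179.9, -0.1, 159.4]
ft_force: [0.6, -0.4, -1.5]
width: 0.0599
```

Request:
{"fn": "apply_moves", "kwargs": {"series": [0,0,-0.1,0,0,0,1,0,0,-0.2,0,0,0,1,0,0,-0.3,0,0,0,1,0,0,-0.4,0,0,0,1,0,0,-0.5,0,0,0,1,0,0,-0.6,0,0,0,1,0,0,-0.7,0,0,0,1,0,0,-0.7,0,0,0,1]}}

```text
time: 10.0
ee_pos: [0.5357, -0.1676, 0.0445]
tool_rot: [180.0, -0.0, 159.4]
ft_force: [0.4, 0.0, -2.4]
width: 0.0595
```

Request:
{"fn": "apply_moves", "kwargs": {"series": [0,0,-0.05,0,0,0,1,0,0,-0.1,0,0,0,1,0,0,-0.15,0,0,0,1,0,0,-0.2,0,0,0,1,0,0,-0.25,0,0,0,1,0,0,-0.25,0,0,0,1,0,0,-0.25,0,0,0,1,0,0,-0.25,0,0,0,1]}}

```text
time: 11.0
ee_pos: [0.5359, -0.1677, 0.0423]
tool_rot: [180.0, 0.0, 159.4]
ft_force: [-2.2, 0.3, 2.7]
width: 0.0595
```

Request:
{"fn": "apply_moves", "kwargs": {"series": [0.187,-0.07,0,0,0,0,1,0.374,-0.14,0,0,0,0,1,0.562,-0.21,0,0,0,0,1,0.655,-0.246,0,0,0,0,1,0.75,-0.281,0,0,0,0,1,0.8,-0.3,0,0,0,0,1,0.84,-0.316,0,0,0,0,1,0.84,-0.316,0,0,0,0,1]}}

```text
time: 12.0
ee_pos: [0.5422, -0.1698, 0.0422]
tool_rot: [180.0, -0.3, 159.5]
ft_force: [-9.7, 3.3, 9.7]
width: 0.0601
```

Request:
{"fn": "apply_moves", "kwargs": {"series": [-0.01,0.1,0.02,0,0,0,1,0.02,0.2,0.03,0,0,0,1,0.04,0.25,0.03,0,0,0,1,0.06,0.3,0.03,0,0,0,1,0.08,0.35,0.03,0,0,0,1,0.093,0.393,0.03,0,0,0,1,0.093,0.393,0.03,0,0,0,1,0.093,0.393,0.03,0,0,0,1]}}

```text
time: 13.0
ee_pos: [0.5452, -0.167, 0.0424]
tool_rot: [180.0, 0.0, 159.4]
ft_force: [0.1, -2.2, -1.6]
width: 0.0595
```

Request:
{"fn": "apply_moves", "kwargs": {"series": [0.05,-0.02,0,0,0,0,1,0.1,-0.04,0,0,0,0,1,0.15,-0.06,0,0,0,0,1,0.2,-0.075,0,0,0,0,1,0.2,-0.075,0,0,0,0,1,0.2,-0.075,0,0,0,0,1,0.2,-0.075,0,0,0,0,1,0.2,-0.075,0,0,0,0,1]}}

```text
time: 14.0
ee_pos: [0.5461, -0.1673, 0.0422]
tool_rot: [180.0, -0.2, 159.4]
ft_force: [-6.0, -0.4, 2.9]
width: 0.0595
```

Request:
{"fn": "apply_moves", "kwargs": {"series": [0,0.03,0,0,0,0,1,0,0.07,0,0,0,0,1,0.02,0.1,0,0,0,0,1,0.03,0.15,0,0,0,0,1,0.06,0.2,0,0,0,0,1,0.07,0.2,0,0,0,0,1,0.07,0.2,0,0,0,0,1,0.07,0.2,0,0,0,0,1]}}

```text
time: 15.0
ee_pos: [0.5461, -0.1673, 0.0422]
tool_rot: [-179.8, -0.2, 159.5]
ft_force: [-9.0, -6.8, 3.4]
width: 0.0602
```

Run:
```python
from h import *
s=manip.state(); print(s["ee_pos"],s["ft_force"],s["torque"])
sx=np.array([.936,-.351]);sy=-np.array([-.351,-.936])
t=s["ee_pos"][:2]-[.5487,-.1701]; print("tcp in seat",t@sx,t@sy)
```

```text
[ 0.54609403 -0.16729015  0.04223895] [-9.03503214 -6.83797484  3.36649641] [-1.21114596  1.66268094 -0.18076453]
tcp in seat -0.0034254475724348537 0.0017153273702676657
```

Request:
{"fn": "apply_moves", "kwargs": {"series": [0,0,0,0,0,0,-0.6,0,0,0,0,0,0,-0.6,0,0,0,0,0,0,-0.6,0,0,1.0,0,0,0,-0.6,0,0,4,0,0,0,-0.6,0,0,9,0,0,0,-0.6,0,0,15,0,0,0,-0.6,-2,0.8,20,0,0,0,-0.6]}}

```text
time: 16.0
ee_pos: [0.5286, -0.158, 0.246]
tool_rot: [180.0, 0.2, 159.4]
ft_force: [0.5, 1.0, 0.0]
width: 0.0736
```

Request:
{"fn": "apply_moves", "kwargs": {"series": [0,0,0,0,0,0,-1,0,0,0,0,0,0,-1,0,0,0,0,0,0,-1,0,0,0,0,0,0,-1,0,0,0,0,0,0,-1,0,0,0,0,0,0,-1,0,0,0,0,0,0,-1,0,0,0,0,0,0,-1]}}

```text
time: 17.0
ee_pos: [0.5278, -0.1576, 0.2424]
tool_rot: [180.0, 0.0, 159.4]
ft_force: [0.1, -0.7, 0.5]
width: 0.0918
```

Run:
```python
from h import *
m=vision.camera_model("wrist"); im=vision.capture("wrist"); save("","w4",im)
s=manip.state(); print(s["ee_pos"],s["tool_rot"],s["width"])
for a,fr in(([.549,-.170,159.43,.042,0],[0,1,2]),([.549,-.170,159.43,.042,0],[0,1,2,3,4])):
    q,r=fit(m,im,a,fr,rng=5); print(q.round(4),r)
vis=cv2.cvtColor(im,cv2.COLOR_RGB2BGR); q,r=fit(m,im,[.549,-.170,159.43,.042,0],[0,1,2],rng=5)
cv2.polylines(vis,[np.round(corners(m,q)*16).astype(int)],True,(0,0,255),1,0,4)
c=corners(m,q).mean(0).astype(int); v=vis[max(0,c[1]-90):c[1]+110,c[0]-130:c[0]+130]; cv2.imwrite("pics/v8.png",cv2.resize(v,None,fx=3,fy=3,interpolation=2))
```

```text
[ 0.52786396 -0.15766857  0.2424637 ] [1.79966642e+02 1.09925950e-02 1.59431780e+02] 0.0918913169091435
[ 5.499000e-01 -1.698000e-01  1.594361e+02  4.200000e-02  0.000000e+00] 0.24671506045112324
[ 5.49400e-01 -1.69600e-01  1.59552e+02  4.34000e-02 -6.46000e-02] 0.12431471435926122
```

View pics/v8.png

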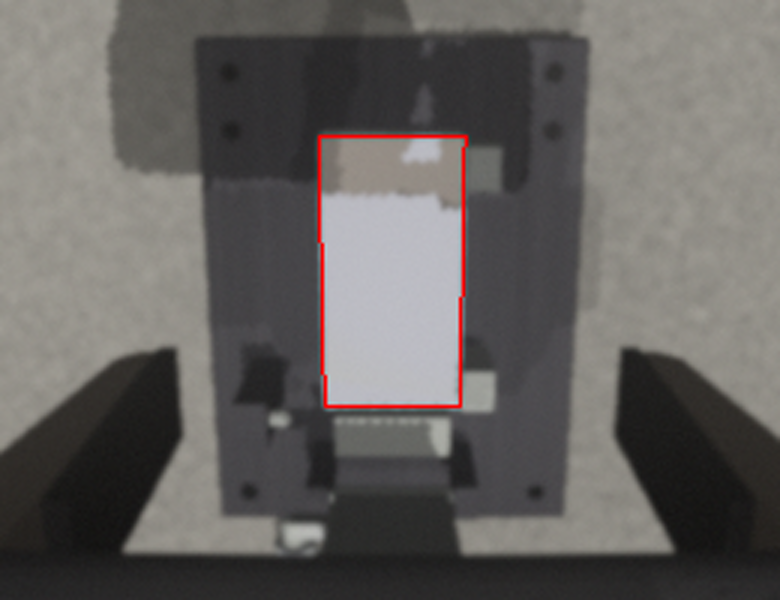

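Run:
```python
from h import *
R,t=pose([.4677,.3314,190.7,.063,35])
delta([.5276,-.1574,.2428],[180,0,159.35],t+R@[.005,0,.08],tool_for(R)); print(R[:,2])
```

```text
d cm [ -1.88  49.66 -11.14] rv [0.0536 0.616  0.5299] tgt [0.5088 0.3392 0.1314]
[0.56360355 0.106494   0.81915204]
```

Request:
{"fn": "apply_moves", "kwargs": {"series": [0,6,0,0,0.1,0.08,-1,0,12,0,0,0.2,0.16,-1,0,18,0,0,0.3,0.25,-1,-0.5,24,0,0.02,0.4,0.35,-1,-1,30,-1,0.03,0.5,0.45,-1,-1.5,36,-4,0.05,0.616,0.53,-1,-1.88,42,-7,0.0536,0.616,0.53,-1,-1.88,48,-10,0.0536,0.616,0.53,-1]}}

```text
time: 18.05
ee_pos: [0.5089, 0.3117, 0.1472]
tool_rot: [179.9, -35.0, -169.2]
ft_force: [1.0, -0.7, 0.8]
width: 0.0919
```

Request:
{"fn": "apply_moves", "kwargs": {"series": [0,1.66,-1.14,0,0,0,-1,0,1.66,-1.14,0,0,0,-1,0,1.66,-1.14,0,0,0,-1,0,1.66,-1.14,0,0,0,-1,0,1.66,-1.14,0,0,0,-1,0,1.66,-1.14,0,0,0,-1,0,1.66,-1.14,0,0,0,-1,0,1.66,-1.14,0,0,0,-1]}}

```text
time: 19.05
ee_pos: [0.5091, 0.3264, 0.1372]
tool_rot: [179.9, -35.0, -169.2]
ft_force: [-0.2, 0.3, 0.9]
width: 0.0918
```

Run:
```python
from h import *
m=vision.camera_model("wrist"); im=vision.capture("wrist"); save("","w5",im)
s=manip.state(); print(s["ee_pos"],s["tool_rot"])
a=[.4677,.3314,190.7,.063,35]
for fr in([0,1,2],[0,1,2,3],[0,1,2,3,4]):
    q,r=fit(m,im,a,fr,rng=6); print(q.round(4),r)
q,r=fit(m,im,a,[0,1,2],rng=6); R,t=pose(q)
for z in (0,.002):print("to grasp cm",100*(t+R@[.005,0,0]+[0,0,z]-s["ee_pos"]))
```

```text
[0.50908306 0.32644783 0.13725208] [ 179.90519066  -35.0019041  -169.18711927]
[4.681000e-01 3.315000e-01 1.904316e+02 6.300000e-02 3.500000e+01] 0.31488639817168473
[4.678000e-01 3.314000e-01 1.903396e+02 6.220000e-02 3.500000e+01] 0.30720364339391415
[4.678000e-01 3.314000e-01 1.904417e+02 6.240000e-02 3.534800e+01] 0.3149465815907454
to grasp cm [-4.49743921  0.42779002 -7.13841984]
to grasp cm [-4.49743921  0.42779002 -6.93841984]
```

Request:
{"fn": "apply_moves", "kwargs": {"series": [0.03,1.28,-0.6,0,0,-0.006,-1,0.03,1.28,-0.6,0,0,-0.006,-1,-1.5,1.0,-2.8,0,0,-0.006,-1,-3.0,0.71,-5.0,0,0,-0.006,-1,-4.0,0.52,-6.45,0,0,-0.006,-1,-4.48,0.43,-7.17,0,0,-0.006,-1,-4.48,0.43,-7.17,0,0,-0.006,-1,-4.48,0.43,-7.17,0,0,-0.006,1]}}

```text
time: 20.1
ee_pos: [0.4652, 0.331, 0.0663]
tool_rot: [179.9, -34.9, -169.5]
ft_force: [0.9, 0.6, 0.4]
width: 0.0838
```

Request:
{"fn": "apply_moves", "kwargs": {"series": [0,0,0,0,0,0,1,0,0,0,0,0,0,1,0,0,0,0,0,0,1,0,0,0,0,0,0,1,0,0,0,0,0,0,1,0.6,0.1,0.8,0,0,0,1,2.8,0.5,4.1,0,0,0,1,5.6,1.0,8.2,0,0,0,1]}}

```text
time: 21.1
ee_pos: [0.5201, 0.3405, 0.1478]
tool_rot: [180.0, -35.2, -169.6]
ft_force: [0.1, 0.0, -1.5]
width: 0.0594
```

Run:
```python
from h import *
s=manip.state(); print(s["ee_pos"],s["tool_rot"])
delta(s["ee_pos"],[180,-35,-169.55],[.5376,-.1673,.2],Rn.from_euler("xyz",[180,0,159.43],degrees=True).as_matrix())
```

```text
[0.520097   0.34053715 0.14782424] [ 179.95071819  -35.16098616 -169.55073622]
d cm [  1.75 -50.78   5.22] rv [-0.0545 -0.6158 -0.5243] tgt [ 0.5376 -0.1673  0.2   ]
```

Request:
{"fn": "apply_moves", "kwargs": {"series": [0,-2,5,-0.008,-0.09,-0.08,1,0,-7,8,-0.016,-0.185,-0.157,1,0.5,-13,8,-0.027,-0.308,-0.262,1,0.7,-19,8,-0.038,-0.431,-0.367,1,0.9,-25,8,-0.049,-0.554,-0.47,1,1.2,-31,8,-0.0545,-0.6158,-0.5243,1,1.5,-37,7,-0.0545,-0.6158,-0.5243,1,1.75,-43,6,-0.0545,-0.6158,-0.5243,1]}}

```text
time: 22.1
ee_pos: [0.5375, -0.0912, 0.2081]
tool_rot: [179.9, 0.0, 159.4]
ft_force: [0.7, 0.2, -1.6]
width: 0.0598
```

Run:
```python
from h import *
s=manip.state(); print(s["ee_pos"],s["tool_rot"],s["qd"].round(1))
```

```text
[ 0.53749898 -0.09121077  0.20807801] [1.79912106e+02 4.38216089e-02 1.59434153e+02] [-48.5  15.6  -6.9   0.1  -8.4 -48.2]
```

Request:
{"fn": "apply_moves", "kwargs": {"series": [0,-5,0,0,0,0,1,0,-7.75,0,0,0,0,1,0,-7.75,-3,0,0,0,1,0,-7.75,-7,0,0,0,1,0,-7.75,-10.5,0,0,0,1,0,-7.75,-12.8,0,0,0,1,0,-7.75,-14.1,0,0,0,1,0,-7.75,-14.1,0,0,0,1]}}

```text
time: 23.1
ee_pos: [0.5374, -0.1666, 0.0661]
tool_rot: [179.9, -0.1, 159.4]
ft_force: [0.1, 0.3, -0.6]
width: 0.0598
```

Request:
{"fn": "apply_moves", "kwargs": {"series": [0,0,-0.2,0,0,0,1,0,0,-0.4,0,0,0,1,0,0,-0.6,0,0,0,1,0,0,-0.7,0,0,0,1,0,0,-0.8,0,0,0,1,0,0,-0.9,0,0,0,1,0,0,-0.95,0,0,0,1,0,0,-0.95,0,0,0,1]}}

```text
time: 24.1
ee_pos: [0.5378, -0.1668, 0.057]
tool_rot: [179.9, 0.0, 159.4]
ft_force: [0.8, 0.1, -1.6]
width: 0.0597
```

Request:
{"fn": "apply_moves", "kwargs": {"series": [0,0,-0.05,0,0,0,1,0,0,-0.1,0,0,0,1,0,0,-0.15,0,0,0,1,0,0,-0.2,0,0,0,1,0,0,-0.25,0,0,0,1,0,0,-0.25,0,0,0,1,0,0,-0.25,0,0,0,1,0,0,-0.25,0,0,0,1]}}

```text
time: 25.1
ee_pos: [0.5378, -0.1668, 0.0546]
tool_rot: [179.9, 0.0, 159.4]
ft_force: [-0.0, 0.6, -1.4]
width: 0.0599
```

Request:
{"fn": "apply_moves", "kwargs": {"series": [0,0,-0.03,0,0,0,1,0,0,-0.06,0,0,0,1,0,0,-0.09,0,0,0,1,0,0,-0.12,0,0,0,1,0,0,-0.12,0,0,0,1,0,0,-0.12,0,0,0,1,0,0,-0.12,0,0,0,1,0,0,-0.12,0,0,0,1]}}

```text
time: 26.1
ee_pos: [0.5379, -0.1668, 0.0543]
tool_rot: [179.9, -0.0, 159.4]
ft_force: [-4.3, 0.9, 7.3]
width: 0.0595
```

Request:
{"fn": "apply_moves", "kwargs": {"series": [0.187,-0.07,0.04,0,0,0,1,0.374,-0.14,0.05,0,0,0,1,0.562,-0.21,0.05,0,0,0,1,0.655,-0.246,0.05,0,0,0,1,0.75,-0.281,0.05,0,0,0,1,0.8,-0.3,0.05,0,0,0,1,0.84,-0.316,0.05,0,0,0,1,0.84,-0.316,0.05,0,0,0,1]}}

```text
time: 27.1
ee_pos: [0.545, -0.1694, 0.0543]
tool_rot: [179.9, -0.2, 159.5]
ft_force: [-7.8, 2.8, 10.9]
width: 0.0596
```

Request:
{"fn": "apply_moves", "kwargs": {"series": [0.03,0.08,0.02,0,0,0,1,0.06,0.16,0.03,0,0,0,1,0.08,0.22,0.03,0,0,0,1,0.1,0.27,0.03,0,0,0,1,0.12,0.32,0.03,0,0,0,1,0.14,0.375,0.03,0,0,0,1,0.14,0.375,0.03,0,0,0,1,0.14,0.375,0.03,0,0,0,1]}}

```text
time: 28.1
ee_pos: [0.5455, -0.1684, 0.0545]
tool_rot: [-179.8, -0.2, 159.4]
ft_force: [-11.5, -6.6, 8.0]
width: 0.0596
```

Request:
{"fn": "apply_moves", "kwargs": {"series": [0,0,0.05,0,0,0,1,0,0,0.05,0,0,0,1,0.02,0.05,0.05,0,0,0,1,0.035,0.1,0.05,0,0,0,1,0.035,0.1,0.05,0,0,0,1,0.035,0.1,0.05,0,0,0,1,0.035,0.1,0.05,0,0,0,1,0.035,0.1,0.05,0,0,0,1]}}

```text
time: 29.1
ee_pos: [0.5459, -0.1673, 0.0545]
tool_rot: [-179.8, -0.2, 159.4]
ft_force: [-9.3, -6.2, 4.4]
width: 0.0595
```

Request:
{"fn": "apply_moves", "kwargs": {"series": [0,0,0,0,0,0,-0.6,0,0,0,0,0,0,-0.6,0,0,0,0,0,0,-0.6,0,0,1.0,0,0,0,-0.6,0,0,5,0,0,0,-0.6,0,0,10,0,0,0,-0.6,-2,0.8,16,0,0,0,-0.6,-2,0.8,19,0,0,0,-0.6]}}

```text
time: 30.1
ee_pos: [0.5286, -0.1573, 0.2494]
tool_rot: [180.0, 0.3, 159.5]
ft_force: [-0.1, 0.1, -0.2]
width: 0.0736
```

Request:
{"fn": "apply_moves", "kwargs": {"series": [0,0,0,0,0,0,1,0,0,0,0,0,0,1,0,0,0,0,0,0,1,0,0,0,0,0,0,1,0,0,0,0,0,0,1,0,0,0,0,0,0,1,0,0,0,0,0,0,1,0,0,0,0,0,0,1]}}

```text
time: 31.1
ee_pos: [0.528, -0.1572, 0.2447]
tool_rot: [179.9, 0.0, 159.4]
ft_force: [0.1, 0.2, -0.1]
width: 0.0005
```

Run:
```python
from h import *
m=vision.camera_model("wrist"); im=vision.capture("wrist"); save("","w6",im)
s=manip.state(); print(s["ee_pos"],s["tool_rot"],s["width"])
a=[.5494,-.1697,159.43,.054,0]
for fr in ([0,1,2],[0,1,2,3],[0,1,2,3,4]):
    q,r=fit(m,im,a,fr,rng=5); print(q.round(4),r)
vis=cv2.cvtColor(im,cv2.COLOR_RGB2BGR); 
c=corners(m,q).mean(0).astype(int); v=vis[max(0,c[1]-75):c[1]+75,c[0]-90:c[0]+90]; cv2.imwrite("pics/v9.png",cv2.resize(v,None,fx=4,fy=4,interpolation=2))
```

```text
[ 0.52799785 -0.15718672  0.24469297] [1.79911164e+02 7.83193336e-03 1.59441057e+02] 2.7361478200414757e-05
[ 5.498000e-01 -1.696000e-01  1.596553e+02  5.400000e-02  0.000000e+00] 0.2171539972084181
[ 5.49500e-01 -1.69500e-01  1.59553e+02  5.71000e-02  0.00000e+00] 0.1933331426667797
[ 5.500000e-01 -1.696000e-01  1.594962e+02  5.770000e-02 -1.299800e+00] 0.16228978427903157
```

View pics/v9.png

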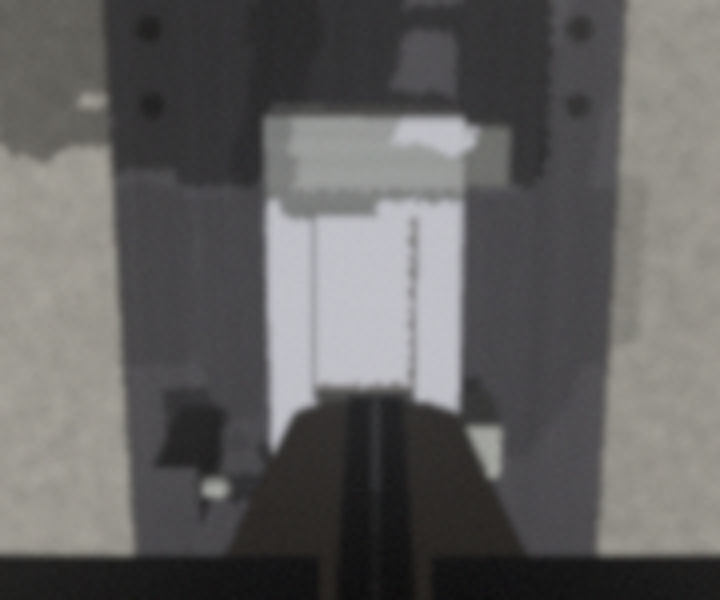

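Request:
{"fn": "apply_moves", "kwargs": {"series": [-5,1.5,0,0,0,0,1,-6.03,1.87,-4,0,0,0,1,-6.03,1.87,-9,0,0,0,1,-6.03,1.87,-14,0,0,0,1,-6.03,1.87,-18,0,0,0,1,-6.03,1.87,-20.3,0,0,0,1,-6.03,1.87,-20.3,0,0,0,1,-6.03,1.87,-20.3,0,0,0,1]}}

```text
time: 32.15
ee_pos: [0.4686, -0.139, 0.0429]
tool_rot: [179.9, 0.1, 159.4]
ft_force: [-0.8, -0.3, 1.4]
width: 0.0002
```

Request:
{"fn": "apply_moves", "kwargs": {"series": [0.47,-0.18,0,0,0,0,1,0.94,-0.35,0,0,0,0,1,1.31,-0.49,0,0,0,0,1,1.5,-0.56,0,0,0,0,1,1.6,-0.6,0,0,0,0,1,1.68,-0.63,0,0,0,0,1,1.73,-0.65,0,0,0,0,1,1.73,-0.65,0,0,0,0,1]}}

```text
time: 33.15
ee_pos: [0.4849, -0.145, 0.0417]
tool_rot: [179.9, 0.0, 159.4]
ft_force: [1.0, -0.0, -1.2]
width: 0.0002
```

Request:
{"fn": "apply_moves", "kwargs": {"series": [0.05,-0.02,0,0,0,0,1,0.1,-0.04,0,0,0,0,1,0.15,-0.055,0,0,0,0,1,0.2,-0.075,0,0,0,0,1,0.25,-0.095,0,0,0,0,1,0.3,-0.11,0,0,0,0,1,0.3,-0.11,0,0,0,0,1,0.3,-0.11,0,0,0,0,1]}}

```text
time: 34.15
ee_pos: [0.4858, -0.1453, 0.0414]
tool_rot: [179.9, -0.3, 159.5]
ft_force: [-8.9, 2.7, 7.6]
width: 0.0004
```

Request:
{"fn": "apply_moves", "kwargs": {"series": [-1.31,0.49,0,0,0,0,1,-2.5,-2.6,0,0,0,0,1,-3.63,-5.69,0,0,0,0,1,-3.63,-5.69,0,0,0,0,1,0,-7.05,0,0,0,0,1,2.45,-7.97,0,0,0,0,1,2.45,-7.97,0,0,0,0,1,2.9,-6.75,0,0,0,0,1]}}

```text
time: 35.15
ee_pos: [0.5164, -0.2126, 0.0413]
tool_rot: [179.9, -0.1, 159.4]
ft_force: [0.2, 0.8, -0.1]
width: 0.0004
```

Request:
{"fn": "apply_moves", "kwargs": {"series": [0.05,0.14,0,0,0,0,1,0.1,0.28,0,0,0,0,1,0.15,0.4,0,0,0,0,1,0.18,0.47,0,0,0,0,1,0.2,0.53,0,0,0,0,1,0.2,0.53,0,0,0,0,1,0.2,0.53,0,0,0,0,1,0.2,0.53,0,0,0,0,1]}}

```text
time: 36.15
ee_pos: [0.519, -0.2083, 0.0417]
tool_rot: [179.9, 0.0, 159.4]
ft_force: [-0.0, -1.0, -0.2]
width: 0.0002
```

Request:
{"fn": "apply_moves", "kwargs": {"series": [0.02,0.05,0,0,0,0,1,0.04,0.1,0,0,0,0,1,0.055,0.15,0,0,0,0,1,0.07,0.2,0,0,0,0,1,0.09,0.24,0,0,0,0,1,0.1,0.27,0,0,0,0,1,0.1,0.27,0,0,0,0,1,0.1,0.27,0,0,0,0,1]}}

```text
time: 37.15
ee_pos: [0.52, -0.2056, 0.0417]
tool_rot: [179.9, 0.0, 159.4]
ft_force: [0.1, -0.2, -1.3]
width: 0.0002
```

Request:
{"fn": "apply_moves", "kwargs": {"series": [0.02,0.05,0,0,0,0,1,0.04,0.1,0,0,0,0,1,0.055,0.15,0,0,0,0,1,0.07,0.2,0,0,0,0,1,0.09,0.24,0,0,0,0,1,0.1,0.27,0,0,0,0,1,0.1,0.27,0,0,0,0,1,0.1,0.27,0,0,0,0,1]}}

```text
time: 38.15
ee_pos: [0.5202, -0.2052, 0.0419]
tool_rot: [-179.9, 0.0, 159.5]
ft_force: [-5.0, -9.2, 0.5]
width: 0.0003
```

Request:
{"fn": "apply_moves", "kwargs": {"series": [-0.53,-1.4,0,0,0,0,1,-0.53,-1.4,6,0,0,0,1,-0.53,-1.4,12,0,0,0,1,-0.53,-1.4,18,0,0,0,1,4,-1.1,19,0,0,0,1,9,-0.8,19,0,0,0,1,13.4,-0.58,19,0,0,0,1,13.4,-0.58,19,0,0,0,1]}}

```text
time: 39.15
ee_pos: [0.6563, -0.208, 0.2296]
tool_rot: [179.8, -0.1, 159.5]
ft_force: [-0.6, 0.1, -0.1]
width: 0.0004
```

Run:
```python
from h import *
im=vision.capture("scene"); vision.capture("top")
s=manip.state(); print(s["ee_pos"],s["tool_rot"],s["ft_force"])
cv2.imwrite("pics/v10.png",cv2.cvtColor(cv2.resize(im[110:240,110:280],None,fx=4,fy=4,interpolation=2),4))
c=np.array([.55,-.1695]);sx=np.array([.936,-.351])
def W(x,z): return np.r_[c+sx*x/1000,.03+z/1000]
p0=s["ee_pos"]
for th in(1.35,1.0,.7,.4,.2,.1,0):
    x=95-75*np.cos(th)+3*np.sin(th)+10; z=40+75*np.sin(th)+3*np.cos(th); print(th,round(x,1),round(z,1),((W(x,z)-W(112,113))*100).round(2))
print((W(112,113)-p0)*100)
```

```text
[ 0.65451671 -0.20867301  0.23107718] [ 1.79885991e+02 -7.33451464e-02  1.59456178e+02] [-0.21344832  0.20638546 -0.00765622]
1.35 91.5 113.8 [-1.92  0.72  0.08]
1.0 67.0 104.7 [-4.21  1.58 -0.83]
0.7 49.6 90.6 [-5.84  2.19 -2.24]
0.4 37.1 72.0 [-7.01  2.63 -4.1 ]
0.2 32.1 57.8 [-7.48  2.8  -5.52]
0.1 30.7 50.5 [-7.61  2.85 -6.25]
0 30.0 43.0 [-7.68  2.88 -7.  ]
[ 0.03152947 -0.01389877 -8.80771811]
```

View pics/v10.png

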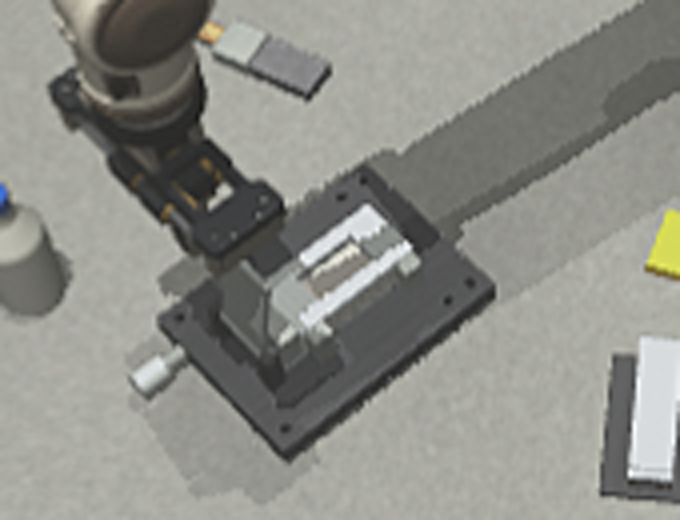

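Request:
{"fn": "apply_moves", "kwargs": {"series": [0,0,-5,0,0,0,1,0,0,-8.8,0,0,0,1,0,0,-8.8,0,0,0,1,-1.92,0.72,-8.75,0,0,0,1,-3.1,1.15,-9.1,0,0,0,1,-4.21,1.58,-9.6,0,0,0,1,-5.84,2.19,-11.0,0,0,0,1,-7.01,2.63,-12.9,0,0,0,1]}}

```text
time: 40.25
ee_pos: [0.586, -0.1835, 0.1066]
tool_rot: [180.0, 0.4, 159.4]
ft_force: [1.2, -0.9, 0.5]
width: 0.0004
```

Request:
{"fn": "apply_moves", "kwargs": {"series": [-0.47,0.17,-1.42,0,0,0,1,-0.55,0.2,-1.8,0,0,0,1,-0.6,0.22,-2.15,0,0,0,1,-0.63,0.23,-2.4,0,0,0,1,-0.67,0.25,-2.65,0,0,0,1,-0.67,0.25,-2.85,0,0,0,1,-0.67,0.25,-2.95,0,0,0,1,-0.67,0.25,-2.95,0,0,0,1]}}

```text
time: 41.25
ee_pos: [0.5784, -0.18, 0.0733]
tool_rot: [179.9, 0.0, 159.4]
ft_force: [0.6, -0.8, 1.9]
width: 0.0002
```

Request:
{"fn": "apply_moves", "kwargs": {"series": [0,0,-0.05,0,0,0,1,0,0,-0.1,0,0,0,1,0,0,-0.15,0,0,0,1,0,0,-0.2,0,0,0,1,0,0,-0.25,0,0,0,1,0,0,-0.25,0,0,0,1,0,0,-0.25,0,0,0,1,0,0,-0.25,0,0,0,1]}}

```text
time: 42.25
ee_pos: [0.5785, -0.18, 0.0725]
tool_rot: [179.9, 0.0, 159.5]
ft_force: [-3.8, 1.4, 12.7]
width: 0.0003
```

Request:
{"fn": "apply_moves", "kwargs": {"series": [0,0,0.3,0,0,0,1,0,0,1,0,0,0,1,0,0,5,0,0,0,1,0,0,11,0,0,0,1,-3,1.1,16,0,0,0,1,-7,2.6,18,0,0,0,1,-7,2.6,18,0,0,0,1,-7,2.6,18,0,0,0,1]}}

```text
time: 43.25
ee_pos: [0.5082, -0.1539, 0.2499]
tool_rot: [179.9, -0.0, 159.4]
ft_force: [-0.1, -0.2, -0.9]
width: 0.0003
```

Run:
```python
from h import *
m=vision.camera_model("wrist"); im=vision.capture("wrist"); sc=vision.capture("scene")
s=manip.state(); print(s["ee_pos"],s["ft_force"])
for nm,mm in(("wrist",m),("scene",vision.camera_model("scene"))): print(nm,[(d["point"],atz(mm,d["point"],.073).round(4),d["confidence"]) for d in finder.pinpoint(nm,"flap_press")][:2])
a=[.5494,-.1697,159.43,.054,0]; q,r=fit(m,im,a,[0,1,2],rng=5,edges=(0,1,3)); print(q.round(4),r)
c=corners(m,a).mean(0).astype(int); print(c)
v=im[max(0,c[1]-75):c[1]+95,max(0,c[0]-85):c[0]+85]; w=sc[110:240,110:240]
f=lambda i: cv2.resize(i,(390,560 if i is v and 0 else 390),interpolation=2)
cv2.imwrite("pics/v11.png",cv2.cvtColor(np.hstack([f(v),f(w)]),4))
```

```text
[ 0.50827454 -0.15389179  0.24928143] [0.44436299 0.04454157 0.21726091]
wrist []
scene [([190.7, 182.3], array([ 0.5832, -0.1628,  0.073 ]), 0.63)]
[ 5.502000e-01 -1.695000e-01  1.601981e+02  5.400000e-02  0.000000e+00] 0.20117270618927824
[256 209]
```

View pics/v11.png

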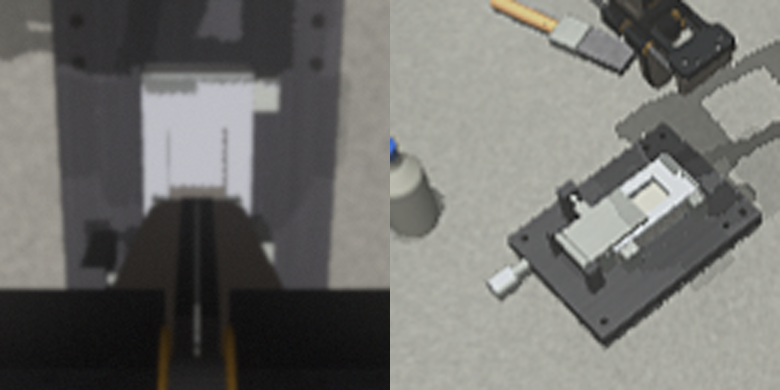

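```bash
python3 -c "
from h import *
print(manip.sign_off())"
```

```text
the job is handed in; nothing more can be done
None
```

I laid the opal plate on the carrier and the window frame on top. Each was set down in the gripper and slid against the end stop and lugs until the wrist force rose. I then squared the pile with closed-finger pushes of about 10 N along each direction. Last, I pressed the flap to its hard stop at about 13 N. The job was handed in at about 43 s.

**Last checks:**
- **Flap:** the final scene picture shows it still shut after I lifted the fingers off. I judged this by eye; its angle was not measured.
- **Plates:** camera fits put the opal and the frame within about 0.3 mm of each other.
- **Carrier:** its fit, made before the opal went on, came out about 1 mm away along the pile. That is within the 2 mm calibration, and I did not re-measure it afterwards.
- **Other things:** I never worked near the case. The bottle and brush look undisturbed, but their positions were not measured again.

**Disagreements:**
- The last frame fit gave a turn about 0.6° off the earlier ones, because the gripper hid part of the edges. I trusted the clearer fits of about 159.5°.
- Fits of the frame with its height left free read about 3 mm too high. Where the frame made contact when lowered agreed with the expected height.

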